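# Put each saxophone pad in the key cup it fits

## Task

Four saxophone keys lie on their backs and the pads laid out in them are mixed up: every pad is in or on the wrong key's cup. Swap them round so that each pad lies in the cup it was cut for - smallest pad in the smallest cup, and so on up to the largest - flat and right down on the floor of its cup, metal dome upward. All cups are taken, so lay a pad on the cork mat or another clear spot meanwhile, and do not push or tip the glass shellac bowl.

Things in the scene. Friction and masses are not known exactly. Their poses are not given: they have to be found in the camera images.
- pad_a: the smallest of the four saxophone pads: a brown leather disc with a bright metal dome (resonator) in the middle of its top. The leather is 20 mm across and stands from 3 to 8 mm above the pad's underside (the dome to 9.4 mm); below it is a 15 mm wide, 3 mm thick pale felt back. Grip it across the leather. Origin: centre of the underside; z up out of the dome.
- pad_b: the second smallest of the four saxophone pads: a brown leather disc with a bright metal dome (resonator) in the middle of its top. The leather is 31 mm across and stands from 3 to 8 mm above the pad's underside (the dome to 9.4 mm); below it is a 26 mm wide, 3 mm thick pale felt back. Grip it across the leather. Origin: centre of the underside; z up out of the dome.
- pad_c: the second largest of the four saxophone pads: a brown leather disc with a bright metal dome (resonator) in the middle of its top. The leather is 42 mm across and stands from 3 to 8 mm above the pad's underside (the dome to 9.4 mm); below it is a 37 mm wide, 3 mm thick pale felt back. Grip it across the leather. Origin: centre of the underside; z up out of the dome.
- pad_d: the largest of the four saxophone pads: a brown leather disc with a bright metal dome (resonator) in the middle of its top. The leather is 53 mm across and stands from 3 to 8 mm above the pad's underside (the dome to 9.4 mm); below it is a 48 mm wide, 3 mm thick pale felt back. Grip it across the leather. Origin: centre of the underside; z up out of the dome.
- key_a: fixed brass saxophone key on its back, smallest cup open upward. Origin: cup centre, on the bench top. Cup: inside 22 mm, outside 26 mm across, floor 3.5 mm, rim 6 mm above the bench. Arm (round brass touch beyond) along the key's +x to a hinge tube 36 mm long, 32 mm from the origin. No part of the key over 6.5 mm high. pad_a belongs here.
- key_b: fixed brass saxophone key on its back, second smallest cup open upward. Origin: cup centre, on the bench top. Cup: inside 33 mm, outside 37 mm across, floor 3.5 mm, rim 6 mm above the bench. Arm (beyond: round touch with white pearl) along the key's +x to a hinge tube 54 mm long, 38 mm from the origin. No part of the key over 6.5 mm high. pad_b belongs here.
- key_c: fixed brass saxophone key on its back, second largest cup open upward. Origin: cup centre, on the bench top. Cup: inside 44 mm, outside 48 mm across, floor 3.5 mm, rim 6 mm above the bench. Arm (beyond: flat oblong finger plate) along the key's +x to a hinge tube 70 mm long, 43 mm from the origin. No part of the key over 6.5 mm high. pad_c belongs here.
- key_d: fixed brass saxophone key on its back, largest cup open upward. Origin: cup centre, on the bench top. Cup: inside 55 mm, outside 59 mm across, floor 3.5 mm, rim 6 mm above the bench. Two arms (beyond: two small cork-tipped feet) along the key's +x to a hinge tube 82 mm long, 48 mm from the origin. No part of the key over 6.5 mm high. pad_d belongs here.
- cork_mat: square cork mat, 85 x 85 x 2 mm, fixed and empty: a clear spot to lay a pad on meanwhile. Origin: centre of its underside, on the bench top.
- shellac_bowl: loose glass bowl with green shellac and a cork in it, 77 mm across and 60 mm high; a bystander that must stay where it stands. Origin: centre of its underside.
Things that resemble listed ones, but are neither listed nor needed, are in the scene too. Leave any black look-alike of the key_b alone.

How it is judged:
At the end, for the whole second after the job is handed in: Each of the four pads lies in its own key's cup: its centre within 5.5 mm of the cup's centre, its underside down on the cup's floor (less than 4.7 mm above the bench, where the rim is at 6 mm), dome up and level within 4 degrees, at rest and released (z of pad_a in the frame of key_a between 0.0015 and 0.0047 m and horizontal distance between pad_a and key_a below 0.0055 m and angle between each of pad_a, pad_b, pad_c, pad_d's own z axis and vertical below 0.07 rad and linear speed of each of pad_a, pad_b, pad_c, pad_d below 0.02 m/s and z of pad_b in the frame of key_b between 0.0015 and 0.0047 m and horizontal distance between pad_b and key_b below 0.0055 m and z of pad_c in the frame of key_c between 0.0015 and 0.0047 m and horizontal distance between pad_c and key_c below 0.0055 m and z of pad_d in the frame of key_d between 0.0015 and 0.0047 m and horizontal distance between pad_d and key_d below 0.0055 m); the robot touches nothing.
It fails at once if the glass shellac bowl is pushed more than 15 mm or tipped (distance of shellac_bowl from where it was at the start of the episode above 0.015 m or angle between shellac_bowl's own z axis and vertical above 0.25 rad).
It also fails if it takes over 106 s, if anything falls off the work surface, if the arm or the gripper's body presses on something with over 40 N, if the wrist force passes 120 N, or if a joint passes its speed limit or range.

## Robot

A 6-joint arm with a two-finger parallel gripper is mounted at the origin on a cart in front of the work surface, level with it; the furniture and walls round the work are solid. World frame = base frame: x ahead of the robot, y to its left, z up, the work surface at z = 0. Lengths are in m, angles in rad, forces in N, time in s.
With the tool pointing down it reaches from about 0.375 to 0.975 m from the base axis. Payload 3.8 kg.
Tool frame: the origin (TCP) lies midway between the tips of the shut fingers; the grasp point (between the pads) lies 19 mm behind it; z points along the fingers, y is the line along which they close (so a half turn about z gives the same grasp; the last joint's range is limited). The gripper opens to 88 mm and grips with 3 to 60 N. Pads are 18 mm wide; open, the fingers measure 123 mm over their backs; the gripper's body (75 mm by 187 mm) begins 45 mm behind the grasp point.
Start: joints at [-1.216, 0.264, 1.604, -0, 1.274, -0.037], TCP at [0.258, -0.624, 0.239] pointing down, gripper open.
Joint ranges: [-2.63, 2.63], [-0.94, 2.18], [0.31, 2.57], [-1.31, 4.45], [0, 2.66], [-2.55, 2.55]. Speed limits (rad/s): [2.57, 2.57, 3.14, 3.14, 3.14, 3.14].

## Interface

Orientations are given as a rotation vector (axis times angle).
In Python, from cell import manip, inverse_kinematics, cams, order gives the robot as it stands. Calls block until the motion is done:
- manip.move_pose(position, orientation): joint-space move of the TCP to a pose.
- manip.move_linear(position, rate=0.15, rot=None): straight line of the TCP; rot=None keeps the orientation; rate is the mean speed in m/s.
- manip.set_joints(angles): joint-space move.
- manip.set_gripper(opening, force=None): finger opening in m; force is the grip in N (None keeps the last); returns when the fingers have stopped.
- manip.dwell(seconds).
- inverse_kinematics(position, orientation): joint angles nearest the present ones, or None.
- manip.state(): the state.
- cams.capture(name): name is "scene" or "top" or "wrist"; returns a dict with "image" (384x512x3 uint8, blue, green, red), "z_map" (384x512 float32, m along the optical axis (not along the pixel's ray), 0 where there is no reading), "intrinsics" (3x3 intrinsics, pixels), "position" and "orientation" of the camera in the world; the wrist camera has in their place "T_tool_cam" (4x4, takes a point from camera to tool coordinates, whose origin is the TCP and whose axes are the flange's). Camera axes: x right, y down, z forward; pixel columns grow to the right and rows downward; lengths in m; the calibration is good to about 2 mm. A picture is of the moment at which its call begins: read the wrist's pose just before it.
A pose or a line that the arm cannot do raises manip.IKError and nothing moves.
- order.close_job(): hands the job in; it is judged then, once.
The state is a dict: "clock": time; "joint_pos": joint angles; "joint_velocities": joint speeds; "tau": joint torques, N m; "tool_pos": TCP position; "tcp_rot": TCP orientation; "contact_force": force on the tool from outside, world axes, zero at the start; "moment": the same for the moment, N m; "gripper_width": finger opening in m; "grasp_force": force on a finger pad.
Only numpy, scipy, OpenCV 4.12 (cv2) and the standard library are available. Lean on these libraries where they do the work, as an engineer would, in place of code of your own. Each camera call takes 0.05 s, during which the arm holds its last target. There are 200 camera calls.

## Working session

There is one attempt and no reset: what is moved stays moved. The work goes in short steps, each a Python script; the robot and the scene stay as the last script left them, time stands still between calls to the robot, and variables do not carry over. Pictures are saved under pics/ and viewed, at most 14 in all, crops included, and the job is handed in when it is done.

```bash
ls; mkdir -p pics
python3 - <<'E'
from cell import manip,cams
import cv2,numpy as np
for n in ["top","scene"]:
    c=cams.capture(n); cv2.imwrite(f"pics/{n}0.png",cv2.resize(c["image"],(800,600),interpolation=cv2.INTER_CUBIC)); np.savez(f"{n}0.npz",**c)
    print(n,c["intrinsics"].tolist(),c["position"],c["orientation"])
print(manip.state()["clock"])
E
```

```text
pics
top [[420.33605105058064, 0.0, 249.5851631522773], [0.0, 420.33605105058064, 195.38755561944325], [0.0, 0.0, 1.0]] [ 0.3720713  -0.18049672  1.17840149] [-2.10430174  2.12538784 -0.213651  ]
scene [[363.95369209784604, 0.0, 257.45266687133085], [0.0, 363.95369209784604, 196.19479193484332], [0.0, 0.0, 1.0]] [-0.03786696 -0.46104526  0.57701115] [-1.9272913   1.21490598 -0.64721844]
0.1
```

View pics/top0.png

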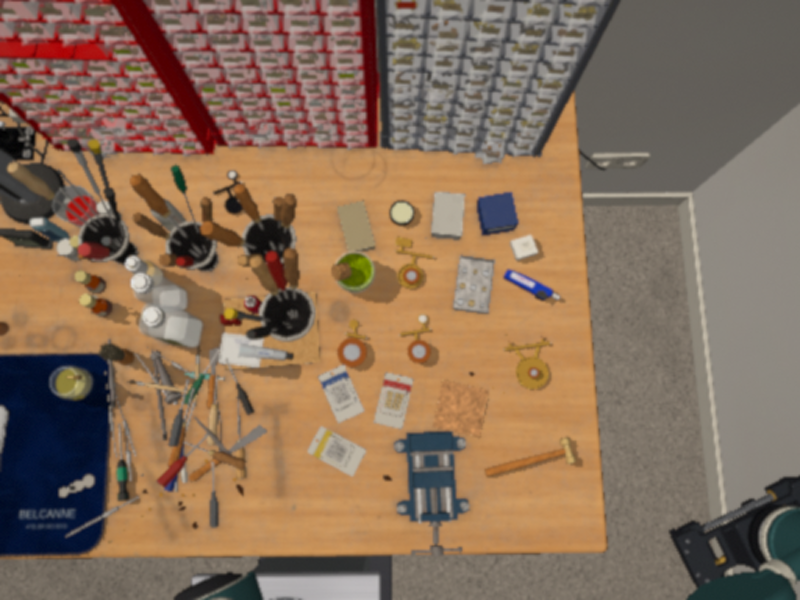

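View pics/scene0.png

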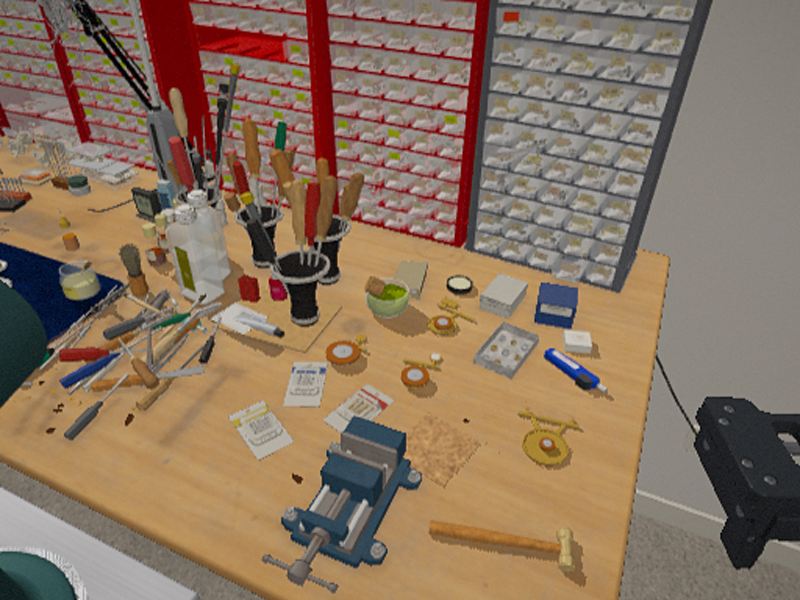

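The top view (800x600 pixels) shows these candidates:
- **Key at (411,275):** oblong plate at (404,243), so key_c, holding a mid-size pad.
- **Key at (352,350):** small, with a large pad on it, so key_a with pad_d.
- **Key at (419,350):** white pearl at (423,319), so key_b with pad_c.
- **Key at (532,373):** large, two arms, tiny pad, so key_d with pad_a.
- **Black look-alike at (233,195):** to be left alone.

The bowl is at (355,270) and the mat at (462,408). Next I'll get closer views with the wrist camera.

```bash
cat > h.py <<'E'
from cell import manip,cams,inverse_kinematics,order
import cv2,numpy as np
from scipy.spatial.transform import Rotation as R
def campose(c,st=None):
    if "T_tool_cam" in c:
        T=np.eye(4); T[:3,:3]=R.from_rotvec(st["tcp_rot"]).as_matrix(); T[:3,3]=st["tool_pos"]
        T=T@c["T_tool_cam"]; return T[:3,:3],T[:3,3]
    return R.from_rotvec(c["orientation"]).as_matrix(),c["position"]
def ray(c,uv,z,st=None):
    Rm,p=campose(c,st); d=Rm@np.linalg.inv(c["intrinsics"])@np.array([uv[0],uv[1],1.]); return p+d*(z-p[2])/d[2]
def down(yaw): # tool z down; yaw = world angle of the closing line (tool y)
    y=np.array([np.cos(yaw),np.sin(yaw),0]); z=np.array([0,0,-1.]); return R.from_matrix(np.c_[np.cross(y,z),y,z]).as_rotvec()
def shot(name):
    st=manip.state(); c=cams.capture("wrist"); np.savez(name+".npz",**c,tp=st["tool_pos"],tr=st["tcp_rot"])
    cv2.imwrite(f"pics/{name}.png",c["image"]); return c,st
E
python3 - <<'E'
from h import *
c=np.load("top0.npz"); Rm,p=campose(c)
print(R.from_rotvec(manip.state()["tcp_rot"]).as_matrix().round(2))
for n,u,v,z in [("kc",411,275,.01),("ka",352,350,.01),("kb",419,350,.01),("kd",532,373,.01),("bowl",355,270,.03),("mat",462,408,0)]:
    print(n,ray(c,(u*.64,v*.64),z).round(3))
# height map
zm=c["z_map"]; v,u=np.mgrid[:384,:512]; K=c["intrinsics"]
P=np.stack([(u-K[0,2])/K[0,0]*zm,(v-K[1,2])/K[1,1]*zm,zm],-1)@Rm.T+p
for n,(u0,u1,v0,v1) in dict(vise=(395,470,430,520),bowl=(330,378,245,295),cork=(333,350,260,280),blackpot=(262,315,290,340),box=(340,375,200,250),tin=(388,416,198,226),whitebox=(452,497,255,315),mat=(440,485,385,430)).items():
    a=P[int(v0*.64):int(v1*.64),int(u0*.64):int(u1*.64),:].reshape(-1,3); h=a[a[:,2]>.02] if (a[:,2]>.02).any() else a
    print(n,"max z",np.percentile(a[:,2],99).round(3),"xy hi",h[:,:2].min(0).round(3),h[:,:2].max(0).round(3))
w=cams.capture("wrist"); print(w["T_tool_cam"].round(3).tolist(),w["intrinsics"].round(1).tolist())
for q in [(.5,-.22,.3),(.45,-.15,.35),(.42,-.4,.3)]:
  for y in (0,np.pi/2,-np.pi/2,np.pi): 
    s=inverse_kinematics(q,down(y)); print(q,round(y,2),None if s is None else np.round(s,2))
E
```

```text
[[ 0.92  0.38 -0.  ]
 [ 0.38 -0.92  0.  ]
 [ 0.   -0.   -1.  ]]
kc [ 0.668 -0.22   0.01 ]
ka [ 0.53  -0.112  0.01 ]
kb [ 0.529 -0.232  0.01 ]
kd [ 0.486 -0.432  0.01 ]
bowl [ 0.673 -0.118  0.03 ]
mat [ 0.426 -0.307  0.   ]
vise max z 0.065 xy hi [ 0.244 -0.306] [ 0.383 -0.18 ]
bowl max z 0.06 xy hi [ 0.372 -0.18 ] [ 0.725 -0.076]
cork max z 0.063 xy hi [ 0.652 -0.108] [ 0.694 -0.079]
blackpot max z 0.171 xy hi [ 0.372 -0.18 ] [0.621 0.051]
box max z 0.028 xy hi [ 0.372 -0.18 ] [ 0.808 -0.088]
tin max z 0.015 xy hi [ 0.765 -0.229] [ 0.825 -0.178]
whitebox max z 0.021 xy hi [ 0.372 -0.36 ] [ 0.69 -0.18]
mat max z 0.007 xy hi [ 0.372 -0.18 ] [ 0.372 -0.18 ]
[[0.0, -0.951, -0.31, 0.081], [1.0, -0.0, 0.001, 0.0], [-0.001, -0.31, 0.951, -0.146], [0.0, 0.0, 0.0, 1.0]] [[321.2, 0.0, 254.7], [0.0, 321.2, 196.0], [0.0, 0.0, 1.0]]
(0.5, -0.22, 0.3) 0 [-0.46 -0.01  1.8  -0.    1.35 -0.46]
(0.5, -0.22, 0.3) 1.57 [-0.46 -0.01  1.8   0.    1.35 -2.03]
(0.5, -0.22, 0.3) -1.57 [-0.46 -0.01  1.8  -0.    1.35  1.11]
(0.5, -0.22, 0.3) 3.14 None
(0.45, -0.15, 0.35) 0 [-0.37 -0.17  1.86 -0.    1.46 -0.37]
(0.45, -0.15, 0.35) 1.57 [-0.37 -0.17  1.86  0.    1.46 -1.95]
(0.45, -0.15, 0.35) -1.57 [-0.37 -0.17  1.86 -0.    1.46  1.2 ]
(0.45, -0.15, 0.35) 3.14 None
(0.42, -0.4, 0.3) 0 [-0.8   0.05  1.73 -0.    1.35 -0.8 ]
(0.42, -0.4, 0.3) 1.57 [-0.8   0.05  1.73  0.    1.35 -2.37]
(0.42, -0.4, 0.3) -1.57 [-0.8   0.05  1.73 -0.    1.35  0.77]
(0.42, -0.4, 0.3) 3.14 [-0.8   0.05  1.73  0.    1.35  2.34]
```

```bash
cat >> h.py <<'E'
SITE=dict(d=((.486,-.432),np.pi/2),a=((.53,-.112),2.17),b=((.529,-.232),0.),c=((.668,-.22),0.),m=((.437,-.315),np.pi/2))
E
python3 - <<'E'
from h import *
t=[]
for k in "dbac":
    (x,y),yaw=SITE[k]
    manip.move_pose([x,y,.15],down(yaw)); c,s=shot("l1"+k); t.append(c["image"][60:360,56:456])
    print(k,s["clock"],np.round(s["tool_pos"],4))
cv2.imwrite("pics/l1.png",np.vstack([np.hstack(t[:2]),np.hstack(t[2:])]))
E
```

```text
d 2.1333 [ 0.4859 -0.4324  0.1502]
b 3.825 [ 0.529  -0.2324  0.1501]
a 5.5917 [ 0.53   -0.1122  0.15  ]
c 7.4417 [ 0.6678 -0.2199  0.1499]
```

View pics/l1.png

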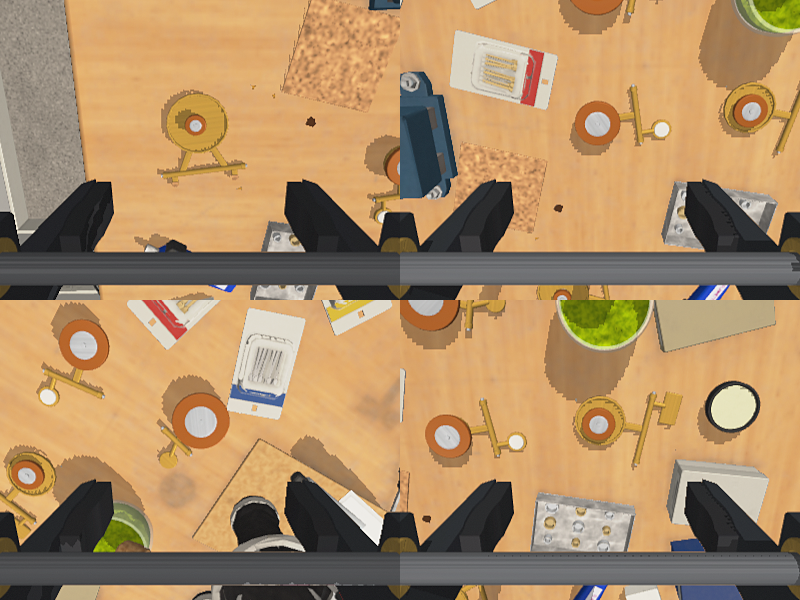

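The four views confirm the assignment: pad_a in key_d at crop (196,125), pad_c on key_b (598,123), pad_d on key_a (201,421) and pad_b in key_c (598,425). Next I'll measure the pads, plus the two cups that are visible.

```bash
cat >> h.py <<'E'
PD=dict(a=.020,b=.031,c=.042,d=.053); CD=dict(a=.026,b=.037,c=.048,d=.059)
def blob(c,st,hsvlo,hsvhi,z,near,dia,openmm=0):
    """world centre & diameter of coloured disc nearest `near`"""
    im=cv2.cvtColor(c["image"],cv2.COLOR_BGR2HSV); Rm,p=campose(c,st); sc=321.2/((p[2]-z)/.951)
    m=cv2.inRange(im,np.array(hsvlo),np.array(hsvhi)); m[290:]=0
    cs,_=cv2.findContours(m,cv2.RETR_EXTERNAL,cv2.CHAIN_APPROX_NONE); f=np.zeros_like(m)
    for q in cs:
        if cv2.contourArea(q)>30: cv2.drawContours(f,[q],-1,255,-1)
    if openmm:
        k=int(openmm*1e-3*sc)|1; f=cv2.morphologyEx(f,cv2.MORPH_OPEN,cv2.getStructuringElement(cv2.MORPH_ELLIPSE,(k,k)))
    best=None
    for q in cv2.findContours(f,cv2.RETR_EXTERNAL,cv2.CHAIN_APPROX_NONE)[0]:
        if len(q)<12: continue
        w=np.array([ray(c,u,z,st)[:2] for u in q[:,0].astype(float)])
        cen,r=cv2.minEnclosingCircle(w.astype(np.float32)); e=cv2.contourArea(w.astype(np.float32))
        d=2*np.sqrt(e/np.pi); cost=np.hypot(*(np.array(cen)-near))+abs(d-dia)
        M=cv2.moments(w.astype(np.float32)); cm=w.mean(0) if M["m00"]==0 else np.array([M["m10"],M["m01"]])/M["m00"]
        if best is None or cost<best[0]: best=(cost,cm,d,2*r)
    return best
LE=((5,150,60),(13,255,255)); BR=((17,140,60),(32,255,255))
def pad(c,st,k,near,z): return blob(c,st,*LE,z,near,PD[k])
def cup(c,st,k,near): 
    return blob(c,st,(4,150,40),BR[1],.006,near,CD[k],CD[k]*500)
E
python3 - <<'E'
from h import *
S={}
for k,pk,z in [("d","a",.0115),("b","c",.014),("a","d",.014),("c","b",.0115)]:
    c=dict(np.load("l1"+k+".npz")); st=dict(tool_pos=c["tp"],tcp_rot=c["tr"])
    h=cv2.cvtColor(c["image"],cv2.COLOR_BGR2HSV)
    print(k,"pad",pad(c,st,pk,SITE[k][0],z),"\n  cup",cup(c,st,k,SITE[k][0]))
c=np.load("l1d.npz")["image"];h=cv2.cvtColor(c,cv2.COLOR_BGR2HSV)
print("brass",h[163:168,246:258].reshape(-1,3)[::8].tolist(),"leather",h[185:195,243:246].reshape(-1,3)[::5].tolist(),"wood",h[100,180:185].tolist(),"arm",h[210:215,244].tolist())
E
```

```text
d pad (np.float64(0.005980412515323516), array([ 0.48792857, -0.43591103]), np.float64(0.0183803316759231), 0.019454190507531166) 
  cup (np.float64(0.01818625657897066), array([ 0.49616431, -0.43320224]), np.float64(0.0638126517477677), 0.07981089502573013)
b pad (np.float64(0.0016658220557804067), array([ 0.52845941, -0.23176715]), np.float64(0.04084777580554386), 0.04209581017494202) 
  cup (np.float64(0.007159880783233321), array([ 0.52842679, -0.23396861]), np.float64(0.0420165699198247), 0.043284822255373)
a pad (np.float64(0.0038649276117608523), array([ 0.52763162, -0.11298934]), np.float64(0.05162367690906095), 0.05287385359406471) 
  cup (np.float64(0.028398451577468037), array([ 0.52973011, -0.11175963]), np.float64(0.0534213127403073), 0.05682796612381935)
c pad (np.float64(0.0023002446227167357), array([ 0.66832688, -0.22041661]), np.float64(0.02936508009542227), 0.030540574342012405) 
  cup (np.float64(0.003701221090196388), array([ 0.66970814, -0.21886424]), np.float64(0.04628157988926086), 0.0476163774728775)
brass [[20, 170, 202], [19, 171, 204], [20, 171, 206], [20, 173, 209], [20, 173, 204], [20, 170, 203], [20, 171, 201], [20, 170, 200]] leather [[13, 196, 174], [12, 110, 167], [13, 204, 175], [12, 198, 171], [12, 199, 173], [19, 171, 185]] wood [[16, 129, 223], [16, 128, 221], [16, 128, 221], [16, 128, 221], [15, 128, 221]] arm [[20, 168, 165], [20, 170, 202], [20, 170, 201], [19, 170, 200], [19, 169, 202]]
```

```bash
cat >> h.py <<'E'
def cup(c,st,k,near): return blob(c,st,BR[0],BR[1],.006,near,CD[k],CD[k]*750)
def look(name,site,z=.15):
    (x,y),yaw=SITE[site]; manip.move_pose([x,y,z],down(yaw)); return shot(name)
def pick(xy,yaw,tip,dia,hi=.10):
    manip.set_gripper(min(.088,dia+.026)); manip.move_pose([*xy,hi],down(yaw)); manip.move_linear([*xy,tip+.015],rate=.15); manip.move_linear([*xy,tip],rate=.05)
    manip.set_gripper(dia-.01,force=10); s=manip.state(); print("grip w",round(s["gripper_width"],4),"F",s["grasp_force"])
    manip.move_linear([*xy,tip+.02],rate=.08); manip.move_linear([*xy,hi],rate=.2)
def place(xy,yaw,tip,dia,hi=.10):
    manip.move_pose([*xy,hi],down(yaw)); print("carry w",round(manip.state()["gripper_width"],4)); manip.move_linear([*xy,tip+.015],rate=.2); manip.move_linear([*xy,tip],rate=.04)
    print("Fz",np.round(manip.state()["contact_force"],1)); manip.set_gripper(min(.088,dia+.02)); manip.move_linear([*xy,hi],rate=.2)
E
python3 - <<'E'
from h import *
for k in "dc":
    c=dict(np.load("l1"+k+".npz")); st=dict(tool_pos=c["tp"],tcp_rot=c["tr"]); print(k,cup(c,st,k,SITE[k][0]))
pick((.4879,-.4359),np.pi/2,.0072,.020)
place((.445,-.315),np.pi/2,.0062,.020)
c,s=look("l2d","d"); print(cup(c,s,"d",SITE["d"][0]))
c2,s2=look("l2m","m"); print(pad(c2,s2,"a",(.445,-.315),.010),s2["clock"])
cv2.imwrite("pics/l2.png",np.hstack([c["image"][60:360,56:456],c2["image"][60:360,56:456]]))
E
```

```text
d (np.float64(0.0051319445693332804), array([ 0.48942313, -0.43412233]), np.float64(0.057899581002899145), 0.06084517389535904)
c (np.float64(0.003420717044112321), array([ 0.66989052, -0.21917204]), np.float64(0.04663800915113772), 0.047854699194431305)
grip w 0.0191 F 9.999969452619553
carry w 0.0188
Fz [ 0.1 -0.9 -1.4]
(np.float64(0.005445608881774321), array([ 0.48922545, -0.43425592]), np.float64(0.05769088500264287), 0.06004299223423004)
(np.float64(0.0011188661850206841), array([ 0.44516107, -0.31509361]), np.float64(0.019137212127516637), 0.020117882639169693) 16.5083
```

View pics/l2.png

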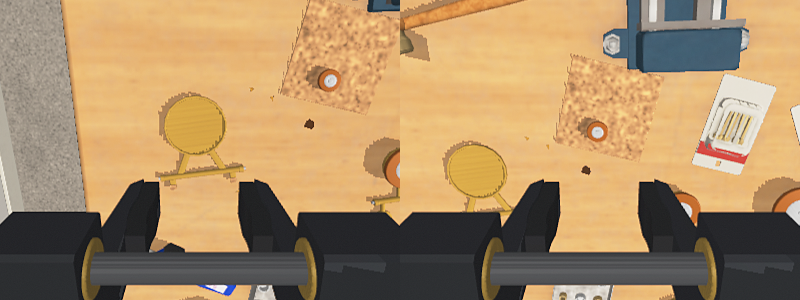

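pad_a is on the mat at crop (597,131), and key_d's cup at (194,125) is empty. Next, pad_d goes to key_d, then pad_a to key_a.

Run:
```python
from h import *
pick((.5276,-.1130),2.17,.0095,.053)
manip.move_linear([.5276,-.113,.13],rate=.3)
place((.4891,-.4342),np.pi/2,.0073,.053)
c,s=look("l3d","d"); print(pad(c,s,"d",SITE["d"][0],.0115))
c2,s2=look("l3a","a"); r=cup(c2,s2,"a",SITE["a"][0]); print(r,s2["clock"])
cv2.imwrite("pics/l3.png",np.hstack([c["image"][60:360,56:456],c2["image"][60:360,56:456]]))
```

```text
grip w 0.0519 F 10.000103563070297
carry w 0.052
Fz [ 0.1  0.4 -0.8]
(np.float64(0.006192244539471057), array([ 0.48907914, -0.43446845]), np.float64(0.051007674213111226), 0.05257013440132141)
(np.float64(0.004092428020498154), array([ 0.52770855, -0.11316419]), np.float64(0.024524306313157683), 0.02550848387181759) 25.95
```

View pics/l3.png

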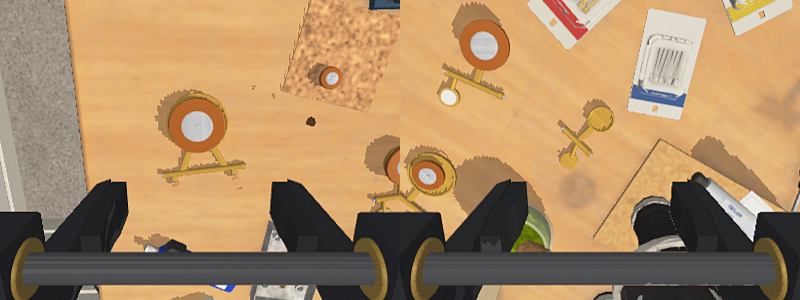

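pad_d sits in key_d at crop (197,125), and key_a's empty cup is at (600,119). Next, pad_a goes to key_a and pad_c to the mat.

Run:
```python
from h import *
pick((.4452,-.3151),np.pi/2,.0060,.020)
manip.move_linear([.4452,-.3151,.13],rate=.3)
place((.5277,-.1132),2.17,.0078,.020)
c,s=look("l4a","a"); print("a",pad(c,s,"a",SITE["a"][0],.0115))
pick((.5285,-.2318),0.,.0095,.042)
place((.440,-.315),np.pi/2,.0059,.042)
c2,s2=look("l4b","b"); print("cup b",cup(c2,s2,"b",SITE["b"][0])); print("c",pad(c2,s2,"c",(.440,-.315),.010),s2["clock"])
cv2.imwrite("pics/l4.png",np.hstack([c["image"][60:360,56:456],c2["image"][60:360,56:456]]))
```

```text
grip w 0.019 F 9.99998465180397
carry w 0.0188
Fz [-0.8  0.6  0.2]
a (np.float64(0.004324043104010906), array([ 0.52763826, -0.11379059]), np.float64(0.01832234950689491), 0.01969883404672146)
grip w 0.0416 F 10.000019520521164
carry w 0.0412
Fz [-0.3  1.1  0.3]
cup b (np.float64(0.0020358260883668344), array([ 0.52855341, -0.23198933]), np.float64(0.035562768898144206), 0.0370052270591259)
c (np.float64(0.04522938818368184), array([ 0.42832856, -0.30306839]), np.float64(0.011561902080399514), 0.028722291812300682) 43.8167
```

View pics/l4.png

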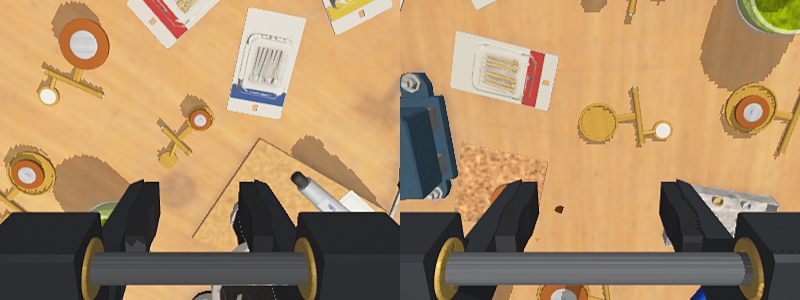

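pad_a sits in key_a at crop (200,119), key_b's cup is empty at (597,121), and pad_c is on the mat behind a finger. Next, pad_b goes to key_b and pad_c to key_c.

Run:
```python
from h import *
pick((.6683,-.2204),0.,.0075,.031)
place((.5286,-.2320),0.,.0078,.031)
c,s=look("l5b","b"); print("b",pad(c,s,"b",SITE["b"][0],.0115))
c,s=look("l5m","m"); r=pad(c,s,"c",(.440,-.315),.010); print("c on mat",r); assert r[0]<.01
pick(tuple(r[1]),np.pi/2,.0060,.042)
manip.move_linear([*r[1],.13],rate=.3)
place((.6697,-.2192),0.,.0078,.042)
t=[]
for k in "cbad":
    c,s=look("l6"+k,k); print(k,pad(c,s,k,SITE[k][0],.0115),cup(c,s,k,SITE[k][0])); t.append(c["image"][60:360,56:456])
cv2.imwrite("pics/l6.png",np.vstack([np.hstack(t[:2]),np.hstack(t[2:])])); print(manip.state()["clock"])
```

```text
grip w 0.0301 F 9.999955594539642
carry w 0.0303
Fz [ 0.2 -1.3 -0.4]
b (np.float64(0.002027113622308574), array([ 0.52929728, -0.23187989]), np.float64(0.029254325474189293), 0.03080163709819317)
c on mat (np.float64(0.0016193572394529589), array([ 0.44040309, -0.31527667]), np.float64(0.04086900223469786), 0.041925691068172455)
grip w 0.041 F 10.00001773238182
carry w 0.0411
Fz [-0.5 -0.5  0.4]
c (np.float64(0.004555590984106676), array([ 0.67037422, -0.21849488]), np.float64(0.040290905300381374), 0.04163452982902527) (np.float64(0.0037093380535804955), array([ 0.66985564, -0.21898985]), np.float64(0.0463999046339994), 0.04780455678701401)
b (np.float64(0.0021330969672775195), array([ 0.5292767 , -0.23185699]), np.float64(0.02933128755961244), 0.030636552721261978) (np.float64(0.13171395301233735), array([ 0.5279921 , -0.11278877]), np.float64(0.02428762971042076), 0.025330590084195137)
a (np.float64(0.004554963176851867), array([ 0.52772514, -0.11384092]), np.float64(0.01834200051978223), 0.0192913506180048) (np.float64(0.003908602036738157), array([ 0.52773734, -0.11312168]), np.float64(0.024627957749253578), 0.02574157901108265)
d (np.float64(0.00625716157300171), array([ 0.48907747, -0.43444341]), np.float64(0.05100760590288457), 0.05266966298222542) None
63.5667
```

View pics/l6.png

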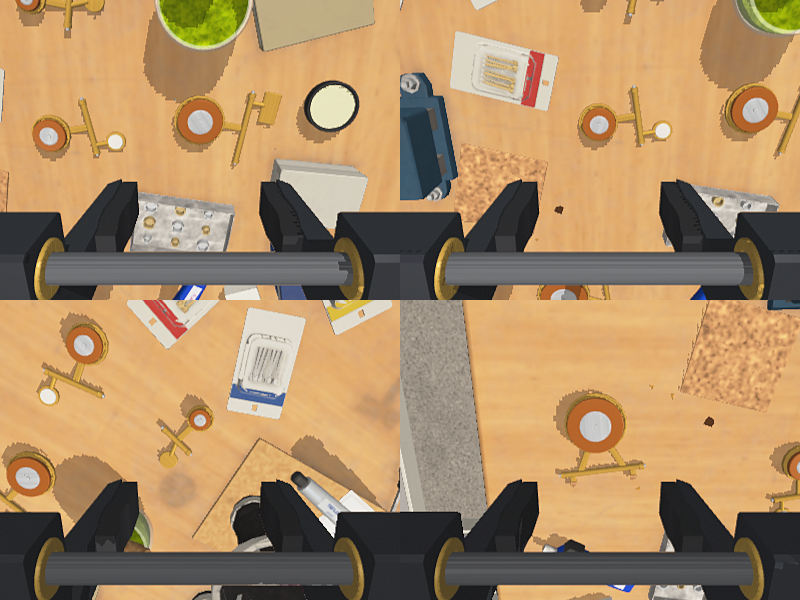

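Each pad is within 1 mm of its cup's centre: pad_c at (199,121), pad_b (599,123), pad_a (200,418) and pad_d (596,426). The bowl hasn't moved, so I'm handing in.

```bash
python3 -c "
from cell import order; print(order.close_job())"
```

```text
the job is handed in; nothing more can be done
None
```

I moved all four pads into their own cups, each measured within about 1 mm of its cup's centre, and handed the job in at about 64 s; the bowl was not disturbed, and no verdict came back.

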